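# Re-zero the burrs of a repaired coffee grinder

### The arm

A 6-joint arm with a two-finger parallel gripper is mounted at the origin on the work surface. World frame = base frame: x ahead of the robot, y to its left, z up, the work surface at z = 0. Lengths are in m, angles in rad, forces in N, time in s.
With the tool pointing down it reaches from about 0.225 to 0.875 m from the base axis. Payload 3.4 kg.
Tool frame: the origin (TCP) lies between the finger pads; the fingertips stand 25 mm ahead of it and the grasp point (between the pads) lies 6 mm ahead of it; z points along the fingers, y is the line along which they close (so a half turn about z gives the same grasp; the last joint's range is limited). The gripper opens to 85 mm and grips with 20 to 120 N. Pads are 22 mm wide; open, the fingers measure 114 mm over their backs; the gripper's body (76 mm by 85 mm) begins 54 mm behind the grasp point. The pads swing forward as they close: fully open they stand 13 mm farther back than shut.
Start: joints at [-1.245, 0.276, 1.505, -0, 1.361, -0.121], TCP at [0.248, -0.519, 0.256] pointing down, gripper open.
Joint ranges: [-2.89, 2.89], [-0.75, 2.08], [0.22, 2.7], [-1.18, 4.32], [0.11, 2.71], [-2.7, 2.7]. Speed limits (rad/s): [2.57, 2.57, 3.14, 3.14, 3.14, 3.14].

### API

Orientations are given as a unit quaternion [w, x, y, z].
In Python, from rig import manip, cams, ticket gives the robot as it stands.
- The arm moves only by the tool step_arm, never from a script. Its argument "increments" is a list of rows, each an object with "dp": the shift along the world's x, y, z each as a share of 0.2 m, from -1 to 1, a list of three; "yaw": the turn about the world's z as a share of 0.15 rad, from -1 to 1; "grip": the opening, from 0 (shut) to 1 (fully open). In form: [{"dp": [tx, ty, tz], "yaw": yaw, "grip": grip}, ...]. A call has 1 to 5 rows; each row shifts and turns the commanded pose from where the row before left it; what a row does not reach is not made up. A row lasts 1/8 s, in which the tool goes at most 62.5 mm and 10.7 degrees, less where a joint would pass 70% of its speed; a pose out of reach is approached as far as the arm can. A call with a number of a shift or a turn outside -1 to 1 is refused whole. A call with a gripper value outside its range is refused whole. The fingers move at their own pace and stop on an object; "squeeze" is the grip in N (left out, the last holds). Time passes only in rows, so rows that do not move let the fingers close. It gives the time, the measured TCP pose, the force, the opening and the grip force at its end, in the units of the state.
- manip.get_state(): the state, without advancing time (a new reading comes with each control period).
- cams.get_image(name): name is "scene" or "top" or "wrist"; returns the picture (480x640x3 uint8, blue, green, red); there is no depth.
- cams.get_calibration(name): a dict with "fx", "fy", "cx", "cy" (pixels), "extrinsics" (4x4, takes a point from camera to world coordinates). Camera axes: x right, y up, looking along -z (the intrinsics and any distortion apply to the point x, -y, -z); pixel columns grow to the right and rows downward; lengths in m; the calibration is good to about 2 mm. A picture is of the moment at which its call begins: read the wrist's pose just before it. get_calibration takes no time and is no camera call; for the wrist camera it gives the pose at the moment of the call.
- ticket.sign_off(): hands the job in; it is judged then, once.
The state is a dict: "clock": time; "qpos": joint angles; "qd": joint speeds; "effort": joint torques, N m; "position": TCP position; "ee_rot": TCP orientation; "contact_force": force on the tool from outside, world axes, zero at the start; "moment": the same for the moment, N m; "width": finger opening in m; "gripper_force": force on a finger pad.
Only numpy, scipy, OpenCV 4.12 (cv2) and the standard library are available. Lean on these libraries where they do the work, as an engineer would, in place of code of your own. Each camera call takes 0.05 s, during which the arm holds its last target. There are 200 camera calls.

### The job

The coffee grinder is back together after its motor repair and its burr gap must be set again: turn the ribbed adjusting collar on its top clockwise until you just feel the burrs touch, without forcing them against each other, then back it off four clicks and let go. Leave the other things on the bench where they are.

Things in the scene. Friction and masses are not known exactly. Their poses are not given: they have to be found in the camera images.
- grinder: red and aluminium coffee grinder without its hopper, fixed to the bench, about 250 x 150 mm and 237 mm high; origin on the bench under the collar's vertical axis; x, y level, spout towards its own -x, z up.
- collar_top (a point): centre of the collar's top, on its axis, 237 mm above the bench. The collar's upper part is a round aluminium ring in a ribbed rubber sleeve that grips well, 60 mm in diameter, 34 mm tall, with nothing beside it: it can be gripped across at any heading. Under it lies a black scalloped skirt with white ticks and one red one, 88 mm in diameter, 13 mm thick, its top 34 mm below this point.
- collar (a joint): collar angle in rad, growing clockwise seen from above, which closes the burrs; travel -1.6 to 4.7. 24 clicks to the turn: a notch at every multiple of 0.2618 rad. Starts in a notch between 0 and 1.05. The burrs touch somewhere between 2.2 and 3.1, different every time; from there on the torque rises by about 6 N m per rad on top of the clicks' own.
- index_pin (a point): spring-loaded index pin that makes the clicks, pressing on the skirt from the grinder's +x side, in a dark steel block whose top lies 202 mm above the bench, 51 to 77 mm from the axis. It takes up to about 0.1 N m to turn the collar out of a notch, falling to nothing half way to the next; from there the pin pulls it in. Let go, the collar settles into a notch.
- upper_burr: upper burr carrier inside the grinder, out of sight, carried down by the collar's thread 3 mm per turn (0.125 mm a click); origin at the centre of its cutting face, z up.
- lower_burr: lower burr on the motor shaft inside the grinder, out of sight; origin at the centre of its cutting face, z up. How high it sits (0.4 mm spread) is different every time. The burr gap is the height of the upper burr's origin over this one; it goes slightly negative as the parts flex when the burrs are pressed together.
- hopper: bystander: the grinder's amber bean hopper, upside down on its lid, 136 mm across and 145 mm tall; origin under its centre.
- stator: bystander: bare motor stator ring lying flat, dark steel with copper windings, 100 mm across, 62 mm tall; origin under its centre.
- spool: bystander: standing spool of copper wire with black ends, 80 mm across, 70 mm tall; origin under its centre.
- screwdriver: bystander: screwdriver lying on the bench; origin on the underside at its middle, x along it.

How it is judged:
On the way:
1. the burrs are brought to touch and held there briefly: the gap closes and the carrier begins to flex (gap under -0.01 mm) (z of upper_burr in the frame of lower_burr below -1e-05 m), for 0.1 s.
At the end, for the whole second after the job is handed in: The collar is let go and at rest four clicks back from the touch: the burr gap is between 0.375 and 0.59 mm (3.0 to 4.7 clicks, so that the notch nearest to four clicks counts wherever the touch fell between two notches) (z of upper_burr in the frame of lower_burr between 0.000375 and 0.00059 m and velocity of joint collar between -0.05 and 0.05 rad/s).
It fails at once if the burrs are forced together (gap under -0.06 mm, about 0.7 N m on the collar beyond the clicks' own torque) (z of upper_burr in the frame of lower_burr below -6e-05 m).
It fails at once if the hopper is moved more than 15 mm (distance of hopper from where it was at the start of the episode above 0.015 m).
It fails at once if the stator is moved more than 15 mm (distance of stator from where it was at the start of the episode above 0.015 m).
It fails at once if the spool is moved more than 15 mm (distance of spool from where it was at the start of the episode above 0.015 m).
It fails at once if the screwdriver is moved more than 15 mm (distance of screwdriver from where it was at the start of the episode above 0.015 m).
It also fails if it takes over 61 s, if anything falls off the work surface, if the arm or the gripper's body presses on something with over 40 N, if the wrist force passes 120 N, or if a joint passes its speed limit or range.

## Working session

There is one attempt and no reset: what is moved stays moved. The work goes in short steps, Python scripts to look and compute and a tool call to move; the robot and the scene stay as the last step left them, time stands still between calls to the robot, and variables do not carry over. Pictures are saved under pics/ and viewed, at most 10 in all, crops included, and the job is handed in when it is done.

Besides the shell and the picture viewer there is one more tool, called after ">>>" as a command line: name --argument value ..., lists and objects as JSON in quotes. step_arm: Moves the arm, as the interface text tells. Shift numbers are shares of 0.2 m and turn numbers shares of 0.15 rad, none past 1 either way. Its arguments: {"type":"object","properties":{"increments":{"type":"array"},"squeeze":{"type":"number"}},"required":["increments"]}

```bash
mkdir -p pics; ls; python3 - <<'E'
from rig import manip,cams
import cv2,numpy as np
print(manip.get_state())
for n in("scene","top"):
    cv2.imwrite(f"pics/{n}0.png",cams.get_image(n)); c=cams.get_calibration(n); print(n,{k:(np.round(v,4).tolist()) for k,v in c.items()})
E
```

```text
pics
{'clock': 0.0, 'qpos': array([-1.24497527e+00,  2.76598188e-01,  1.50616349e+00, -3.88788622e-06,
        1.36070299e+00, -1.20986932e-01]), 'qd': array([ 0.00028817, -0.00060679, -0.00071514,  0.00046119, -0.00117938,
        0.00049339]), 'effort': array([-1.81007584e-05, -4.16775262e+01, -2.45805770e+01, -4.16543098e-04,
        1.11028960e-02, -1.48342275e-05]), 'position': array([ 0.24829119, -0.51807655,  0.25542576]), 'ee_rot': array([-9.30908185e-04,  9.75148427e-01,  2.21550603e-01, -9.75864699e-05]), 'contact_force': array([ 0.7527088 , -0.55457668,  0.2393151 ]), 'moment': array([-0.02621342, -0.01663929,  0.00016906]), 'gripper_force': 0.0, 'width': 0.08565277558326516}
scene {'fx': 534.8337, 'fy': 534.8337, 'cx': 315.7922, 'cy': 235.3078, 'extrinsics': [[-0.7926, -0.4052, 0.4556, 1.0862], [0.6096, -0.5131, 0.6043, 0.744], [-0.0111, 0.7567, 0.6537, 0.9847], [0.0, 0.0, 0.0, 1.0]]}
top {'fx': 536.5625, 'fy': 536.5625, 'cx': 320.528, 'cy': 224.5161, 'extrinsics': [[0.0287, 0.9976, -0.0631, 0.4446], [-0.9996, 0.0288, 0.0007, -0.0055], [0.0025, 0.063, 0.998, 1.3772], [0.0, 0.0, 0.0, 1.0]]}
```

View pics/top0.png

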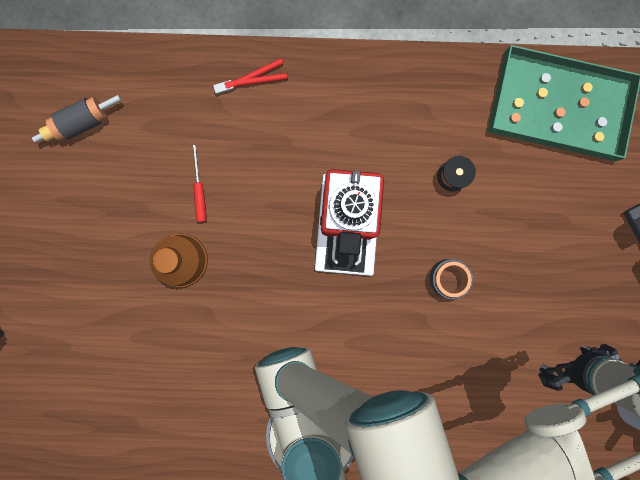

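View pics/scene0.png

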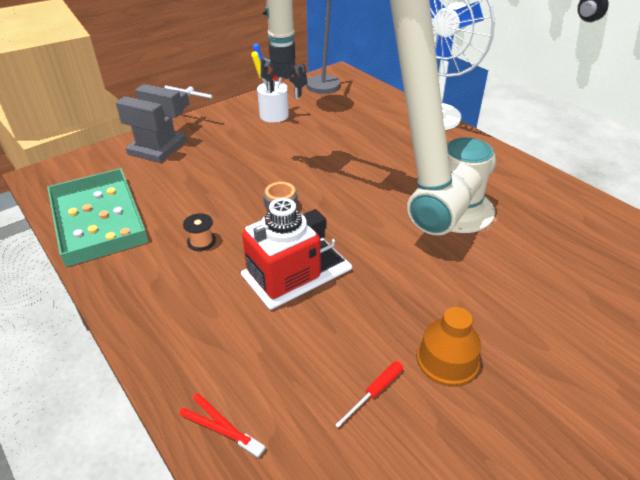

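The top view shows the collar centred near (353,205), with the spout toward the robot and the pin block at (355,177). In the scene view the collar top is near (283,206). The stator (452,280) and spool (457,173) are low, so the path over them is clear.

```bash
cat > h.py <<'E'
import numpy as np
from rig import manip,cams
def cast(c,u,v,z):
    E=np.array(c["extrinsics"]); d=E[:3,:3]@np.array([(u-c["cx"])/c["fx"],-(v-c["cy"])/c["fy"],-1.])
    o=E[:3,3]; return o+d*(z-o[2])/d[2]
E
python3 - <<'E'
from h import *
for n,u,v in(("top",353,205),("top",355,177),("scene",283,206)): print(n,cast(cams.get_calibration(n),u,v,.237 if v>200 else .202))
c=cams.get_calibration("wrist"); s=manip.get_state()
from scipy.spatial.transform import Rotation as R
print(np.round(c["extrinsics"],3),c["fx"],c["cx"],c["cy"]); print(R.from_quat(np.roll(s["ee_rot"],-1)).as_matrix().round(3))
E
```

```text
top [ 0.56034996 -0.07440675  0.237     ]
top [ 0.62608586 -0.07938916  0.202     ]
scene [ 0.56145992 -0.07488375  0.237     ]
[[ 0.433  0.858  0.275  0.319]
 [-0.901  0.413  0.131 -0.485]
 [-0.001 -0.305  0.952  0.373]
 [ 0.     0.     0.     1.   ]] 336.1024056703227 323.372292901087 241.39241175827792
[[ 0.902  0.432 -0.001]
 [ 0.432 -0.902  0.002]
 [ 0.    -0.002 -1.   ]]
```

>>> step_arm --increments '[{"dp":[0,0,0.25],"yaw":1,"grip":1},{"dp":[0,0,0.2],"yaw":1,"grip":1},{"dp":[0.156,0.222,0],"yaw":1,"grip":1},{"dp":[0.156,0.222,0],"yaw":1,"grip":1},{"dp":[0.156,0.222,0],"yaw":1,"grip":1}]'

```text
clock: 0.72
position: [0.3426, -0.384, 0.346]
ee_rot: [-0.0, 0.825, 0.565, 0.0]
contact_force: [0.8, -0.1, -0.5]
width: 0.0857
gripper_force: 0.0
```

>>> step_arm --increments '[{"dp":[0.156,0.222,0],"yaw":1,"grip":1},{"dp":[0.156,0.222,0],"yaw":1,"grip":1},{"dp":[0.156,0.222,0],"yaw":1,"grip":1},{"dp":[0.156,0.222,0],"yaw":1,"grip":1},{"dp":[0.156,0.222,0],"yaw":1,"grip":1}]'

```text
clock: 1.35
position: [0.4987, -0.1617, 0.346]
ee_rot: [-0.0, 0.56, 0.828, -0.0]
contact_force: [0.0, 0.1, -0.6]
width: 0.0854
gripper_force: 0.0
```

>>> step_arm --increments '[{"dp":[0.156,0.222,0],"yaw":1,"grip":1},{"dp":[0.156,0.222,0],"yaw":1,"grip":1},{"dp":[0,0,0],"yaw":1,"grip":1},{"dp":[0,0,0],"yaw":1,"grip":1},{"dp":[0,0,0],"yaw":1,"grip":1}]'

```text
clock: 1.98
position: [0.5604, -0.0742, 0.3457]
ee_rot: [-0.001, 0.218, 0.976, 0.0]
contact_force: [0.2, -1.6, 0.6]
width: 0.0857
gripper_force: 0.0
```

>>> step_arm --increments '[{"dp":[0,0,0],"yaw":1,"grip":1},{"dp":[0,0,0],"yaw":1,"grip":1},{"dp":[0,0,0],"yaw":1,"grip":1},{"dp":[0,0,0],"yaw":0,"grip":1}]'

```text
clock: 2.48
position: [0.5603, -0.0745, 0.3459]
ee_rot: [-0.0, -0.002, 1.0, 0.0]
contact_force: [-0.7, 0.4, -0.3]
width: 0.0855
gripper_force: 0.0
```

```bash
python3 - <<'E'
from h import *
import cv2
s=manip.get_state(); print({k:np.round(v,4) for k,v in s.items() if k!="effort"})
c=cams.get_calibration("wrist"); im=cams.get_image("wrist"); print(np.round(c["extrinsics"],4).tolist()); cv2.imwrite("pics/w1.png",im)
E
```

```text
{'clock': np.float64(2.475), 'qpos': array([-2.5540e-01,  2.2560e-01,  1.3565e+00,  1.0000e-04,  1.5605e+00,
       -1.8297e+00]), 'qd': array([-0.0002, -0.0019, -0.0035, -0.001 ,  0.0011,  0.0395]), 'position': array([ 0.5603, -0.0745,  0.3459]), 'ee_rot': array([-5.0e-04, -1.7e-03,  1.0e+00,  2.0e-04]), 'contact_force': array([-0.6645,  0.4207, -0.3312]), 'moment': array([ 0.0329, -0.0062,  0.0013]), 'gripper_force': np.float64(0.0), 'width': np.float64(0.0855)}
[[-0.0046, -0.9527, -0.304, 0.4826], [1.0, -0.0045, -0.001, -0.0751], [-0.0005, -0.304, 0.9527, 0.4633], [0.0, 0.0, 0.0, 1.0]]
```

View pics/w1.png

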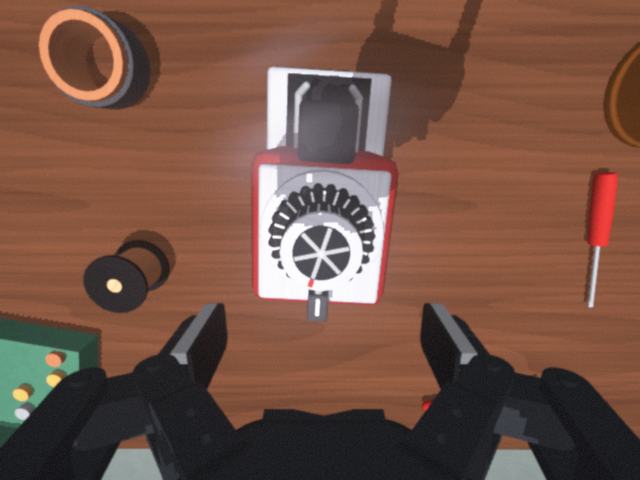

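The wrist view shows the collar top centred at about (321,252), the red tick at (311,283) beside the pin block (317,300), and nothing close around the collar.

```bash
python3 - <<'E'
from h import *
import cv2
im=cv2.imread("pics/w1.png"); c=cams.get_calibration("wrist")
h=cv2.cvtColor(im,cv2.COLOR_BGR2HSV); m=(h[...,2]<110).astype(np.uint8)
roi=np.zeros_like(m); cv2.circle(roi,(321,252),31,1,-1)
k=cv2.morphologyEx(m*roi,cv2.MORPH_CLOSE,np.ones((9,9),np.uint8))
cs=max(cv2.findContours(k,0,2)[0],key=cv2.contourArea); e=cv2.minEnclosingCircle(cs); f=cv2.fitEllipse(cs); print(e,f)
for z in(.232,.237): print(cast(c,*f[0],z))
r=cast(c,311,283,.203); p=cast(c,317,297,.202); print(r,p)
E
```

```text
((320.7339782714844, 252.69703674316406), 27.864927291870117) ((320.87078857421875, 252.40774536132812), (51.402164459228516, 54.970638275146484), 84.54367065429688)
[ 0.56487893 -0.07664792  0.232     ]
[ 0.56310011 -0.0766127   0.237     ]
[ 0.60270382 -0.08516667  0.203     ] [ 0.61633068 -0.08013252  0.202     ]
```

>>> step_arm --increments '[{"dp":[0.008,-0.005,-0.15],"yaw":0,"grip":1},{"dp":[0,0,-0.15],"yaw":0,"grip":1},{"dp":[0,0,-0.15],"yaw":0,"grip":1},{"dp":[0,0,-0.1],"yaw":0,"grip":1},{"dp":[0,0,0],"yaw":0,"grip":1}]'

```text
clock: 3.15
position: [0.5609, -0.0753, 0.2346]
ee_rot: [-0.002, -0.002, 1.0, 0.001]
contact_force: [-0.2, -0.3, 0.6]
width: 0.0852
gripper_force: 0.0
```

```bash
python3 - <<'E'
from h import *
import cv2
s=manip.get_state(); print({k:np.round(v,4) for k,v in s.items() if k!="effort"})
im=np.hstack([cams.get_image("scene")[150:330,200:380],cams.get_image("wrist")[150:480:,120:520]][:1]); w=cams.get_image("wrist")
a=cv2.resize(im,(480,480)); cv2.imwrite("pics/d.png",np.hstack([a,w[:,160:480]]))
E
```

```text
{'clock': np.float64(3.15), 'qpos': array([-2.5640e-01,  2.7740e-01,  1.5578e+00,  1.0000e-04,  1.3107e+00,
       -1.8308e+00]), 'qd': array([ 0.0011, -0.0222, -0.0505,  0.0017,  0.0093, -0.0091]), 'position': array([ 0.5609, -0.0753,  0.2346]), 'ee_rot': array([-2.0e-03, -1.8e-03,  1.0e+00,  6.0e-04]), 'contact_force': array([-0.2226, -0.3054,  0.5911]), 'moment': array([ 0.0048,  0.0434, -0.0002]), 'gripper_force': np.float64(0.0), 'width': np.float64(0.0852)}
```

View pics/d.png

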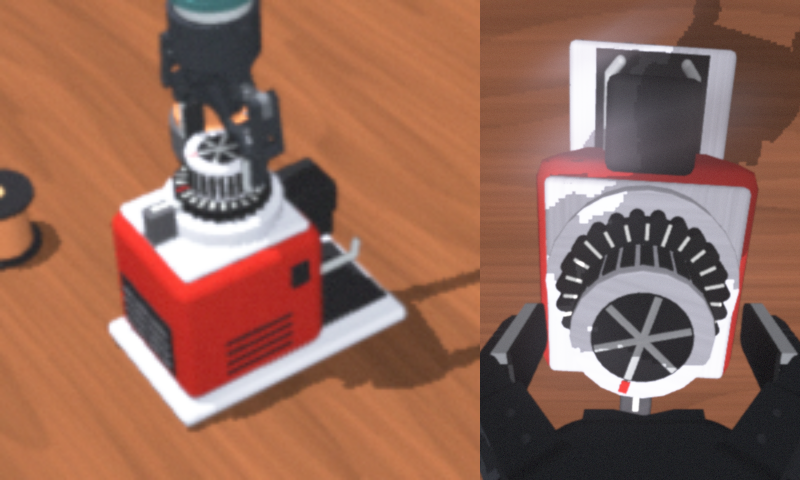

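The fingers straddle the collar evenly (pads at 540 and 745, collar centre at 642), with the tips beside the ring. I'm closing now.

>>> step_arm --increments '[{"dp":[0,0,0],"yaw":0,"grip":0.6},{"dp":[0,0,0],"yaw":0,"grip":0.6},{"dp":[0,0,0],"yaw":0,"grip":0},{"dp":[0,0,0],"yaw":0,"grip":0},{"dp":[0,0,0],"yaw":0,"grip":0}]' --squeeze 50

```text
clock: 3.92
position: [0.5625, -0.0761, 0.2378]
ee_rot: [0.001, -0.003, 1.0, -0.001]
contact_force: [-2.2, -0.7, 6.0]
width: 0.0582
gripper_force: 54.2
```

```bash
cat >> h.py <<'E'
from scipy.spatial.transform import Rotation as R
def rep():
    s=manip.get_state(); m=R.from_quat(np.roll(s["ee_rot"],-1)).as_matrix()
    print("t%.2f yaw %.4f Mz %.3f"%(s["clock"],np.arctan2(m[1,0],m[0,0])%(2*np.pi),s["moment"][2]),"M",s["moment"].round(3),"F",s["contact_force"].round(1),"p",s["position"].round(4),"w %.4f g %.0f q6 %.3f e6 %.3f"%(s["width"],s["gripper_force"],s["qpos"][5],s["effort"][5]))
if __name__=="__main__": rep()
E
python3 h.py
```

```text
t3.92 yaw 3.1466 Mz 0.013 M [-0.112  0.19   0.013] F [-2.2 -0.7  6. ] p [ 0.5625 -0.0761  0.2378] w 0.0582 g 54 q6 -1.832 e6 0.008
```

>>> step_arm --increments '[{"dp":[0,0,0.0],"yaw":-0.2,"grip":0},{"dp":[0,0,0],"yaw":-0.2,"grip":0},{"dp":[0,0,0],"yaw":0,"grip":0}]'

```text
clock: 4.3
position: [0.5625, -0.0761, 0.2378]
ee_rot: [0.001, 0.028, 1.0, -0.001]
contact_force: [-0.9, -1.1, 5.5]
width: 0.058
gripper_force: 54.5
```

```bash
python3 h.py
```

```text
t4.30 yaw 3.0864 Mz 0.007 M [-0.137  0.153  0.007] F [-0.9 -1.1  5.5] p [ 0.5625 -0.0761  0.2378] w 0.0580 g 54 q6 -1.772 e6 0.023
```

>>> step_arm --increments '[{"dp":[0,0,0.0],"yaw":-0.4,"grip":0},{"dp":[0,0,0],"yaw":-0.4,"grip":0},{"dp":[0,0,0],"yaw":0,"grip":0}]'

```text
clock: 4.68
position: [0.5626, -0.076, 0.2378]
ee_rot: [0.001, 0.088, 0.996, -0.0]
contact_force: [-1.2, -2.0, 5.9]
width: 0.0584
gripper_force: 54.4
```

```bash
python3 h.py
```

```text
t4.67 yaw 2.9660 Mz -0.090 M [-0.093  0.119 -0.09 ] F [-1.2 -2.   5.9] p [ 0.5626 -0.076   0.2378] w 0.0584 g 54 q6 -1.652 e6 -0.022
```

>>> step_arm --increments '[{"dp":[0,0,0.0],"yaw":-0.2,"grip":0},{"dp":[0,0,0],"yaw":-0.2,"grip":0},{"dp":[0,0,0],"yaw":0,"grip":0}]'

```text
clock: 5.05
position: [0.5626, -0.076, 0.2377]
ee_rot: [0.001, 0.118, 0.993, -0.0]
contact_force: [-0.6, -0.8, 6.1]
width: 0.0585
gripper_force: 54.4
```

```bash
python3 h.py
```

```text
t5.05 yaw 2.9060 Mz -0.169 M [-0.081  0.097 -0.169] F [-0.6 -0.8  6.1] p [ 0.5626 -0.076   0.2377] w 0.0585 g 54 q6 -1.592 e6 -0.153
```

>>> step_arm --increments '[{"dp":[0,0,0.0],"yaw":-0.2,"grip":0},{"dp":[0,0,0],"yaw":-0.2,"grip":0},{"dp":[0,0,0],"yaw":0,"grip":0}]'

```text
clock: 5.42
position: [0.5626, -0.0759, 0.2378]
ee_rot: [0.001, 0.147, 0.989, -0.0]
contact_force: [-1.2, -0.5, 4.9]
width: 0.058
gripper_force: 54.4
```

```bash
python3 h.py
```

```text
t5.42 yaw 2.8465 Mz -0.010 M [-0.125  0.16  -0.01 ] F [-1.2 -0.5  4.9] p [ 0.5626 -0.0759  0.2378] w 0.0580 g 54 q6 -1.532 e6 0.023
```

>>> step_arm --increments '[{"dp":[0,0,0.0],"yaw":-0.2,"grip":0},{"dp":[0,0,0],"yaw":-0.2,"grip":0},{"dp":[0,0,0],"yaw":0,"grip":0}]'

```text
clock: 5.8
position: [0.5626, -0.0759, 0.2377]
ee_rot: [0.001, 0.177, 0.984, -0.0]
contact_force: [-0.5, -0.2, 5.1]
width: 0.0584
gripper_force: 54.4
```

```bash
python3 h.py
```

```text
t5.80 yaw 2.7864 Mz -0.097 M [-0.068  0.084 -0.097] F [-0.5 -0.2  5.1] p [ 0.5626 -0.0759  0.2377] w 0.0584 g 54 q6 -1.472 e6 -0.001
```

>>> step_arm --increments '[{"dp":[0,0,0.0],"yaw":-0.2,"grip":0},{"dp":[0,0,0],"yaw":-0.2,"grip":0},{"dp":[0,0,0],"yaw":0,"grip":0}]'

```text
clock: 6.18
position: [0.5626, -0.0758, 0.2377]
ee_rot: [0.001, 0.206, 0.979, -0.0]
contact_force: [-0.7, -1.4, 4.0]
width: 0.0587
gripper_force: 54.4
```

```bash
python3 h.py
```

```text
t6.17 yaw 2.7262 Mz -0.090 M [-0.087  0.11  -0.09 ] F [-0.7 -1.4  4. ] p [ 0.5626 -0.0758  0.2377] w 0.0587 g 54 q6 -1.412 e6 -0.046
```

>>> step_arm --increments '[{"dp":[0,0,0.0],"yaw":-0.8,"grip":0},{"dp":[0,0,0],"yaw":-0.8,"grip":0},{"dp":[0,0,0],"yaw":-0.8,"grip":0},{"dp":[0,0,0],"yaw":-0.8,"grip":0},{"dp":[0,0,0],"yaw":0,"grip":0}]'

```text
clock: 6.8
position: [0.5628, -0.0756, 0.2374]
ee_rot: [0.001, 0.432, 0.902, 0.001]
contact_force: [0.5, 0.8, 5.3]
width: 0.0582
gripper_force: 54.3
```

```bash
python3 h.py; python3 - <<'E'
from h import *
import cv2
w=cams.get_image("wrist"); a=cv2.resize(cams.get_image("scene")[150:330,200:380],(480,480)); cv2.imwrite("pics/e.png",np.hstack([a,w[:,160:480]]))
rep()
E
```

```text
t6.80 yaw 2.2479 Mz -0.036 M [ 0.018 -0.031 -0.036] F [0.5 0.8 5.3] p [ 0.5628 -0.0756  0.2374] w 0.0582 g 54 q6 -0.934 e6 0.197
t6.90 yaw 2.2488 Mz -0.003 M [ 0.048 -0.043 -0.003] F [0.4 0.3 5.9] p [ 0.5628 -0.0756  0.2374] w 0.0583 g 54 q6 -0.934 e6 -0.015
```

View pics/e.png

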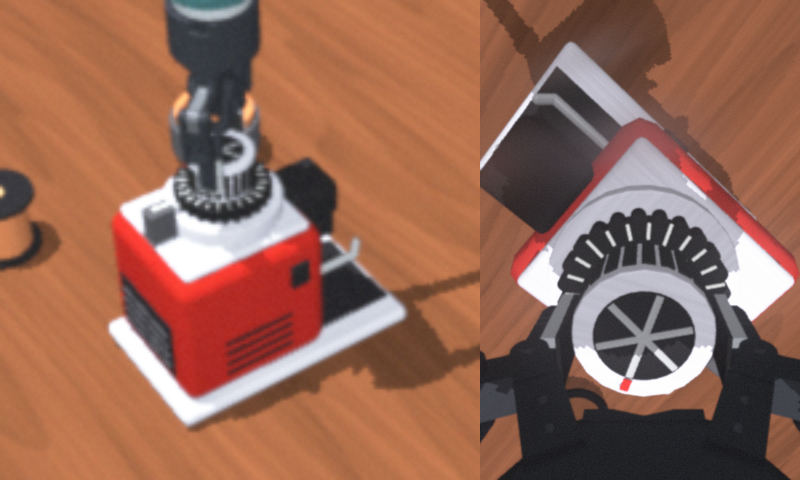

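The collar turns with the gripper: the red tick stays at (626,384) in the tool view. I'll take 0.21 rad more, which can't reach the touch yet, then small checked steps.

>>> step_arm --increments '[{"dp":[0,0,0.0],"yaw":-0.7,"grip":0},{"dp":[0,0,0],"yaw":-0.7,"grip":0},{"dp":[0,0,0],"yaw":0,"grip":0},{"dp":[0,0,0],"yaw":0,"grip":0}]'

```text
clock: 7.4
position: [0.5629, -0.0755, 0.2373]
ee_rot: [0.001, 0.524, 0.852, 0.001]
contact_force: [0.8, 1.7, 5.2]
width: 0.0584
gripper_force: 54.4
```

```bash
python3 h.py
```

```text
t7.40 yaw 2.0396 Mz 0.019 M [ 0.092 -0.068  0.019] F [0.8 1.7 5.2] p [ 0.5629 -0.0755  0.2373] w 0.0584 g 54 q6 -0.725 e6 -0.009
```

>>> step_arm --increments '[{"dp":[0,0,0.0],"yaw":-0.25,"grip":0},{"dp":[0,0,0],"yaw":-0.25,"grip":0},{"dp":[0,0,0],"yaw":0,"grip":0},{"dp":[0,0,0],"yaw":0,"grip":0}]'

```text
clock: 7.9
position: [0.563, -0.0755, 0.2373]
ee_rot: [0.001, 0.555, 0.832, 0.001]
contact_force: [1.0, 0.6, 5.2]
width: 0.0582
gripper_force: 54.4
```

```bash
python3 h.py
```

```text
t7.90 yaw 1.9644 Mz -0.104 M [ 0.09  -0.14  -0.104] F [1.  0.6 5.2] p [ 0.563  -0.0755  0.2373] w 0.0582 g 54 q6 -0.650 e6 -0.073
```

>>> step_arm --increments '[{"dp":[0,0,0.0],"yaw":-0.25,"grip":0},{"dp":[0,0,0],"yaw":-0.25,"grip":0},{"dp":[0,0,0],"yaw":0,"grip":0},{"dp":[0,0,0],"yaw":0,"grip":0}]'

```text
clock: 8.4
position: [0.5631, -0.0755, 0.2373]
ee_rot: [0.001, 0.586, 0.81, 0.001]
contact_force: [0.8, 1.3, 5.4]
width: 0.0586
gripper_force: 54.4
```

```bash
python3 h.py
```

```text
t8.40 yaw 1.8890 Mz -0.184 M [ 0.147 -0.21  -0.184] F [0.8 1.3 5.4] p [ 0.5631 -0.0755  0.2373] w 0.0586 g 54 q6 -0.575 e6 -0.167
```

>>> step_arm --increments '[{"dp":[0,0,0.0],"yaw":-0.25,"grip":0},{"dp":[0,0,0],"yaw":-0.25,"grip":0},{"dp":[0,0,0],"yaw":0,"grip":0},{"dp":[0,0,0],"yaw":0,"grip":0}]'

```text
clock: 8.9
position: [0.5631, -0.0754, 0.2372]
ee_rot: [0.001, 0.616, 0.788, 0.001]
contact_force: [1.0, 1.0, 4.6]
width: 0.0586
gripper_force: 54.4
```

```bash
python3 h.py
```

```text
t8.90 yaw 1.8146 Mz -0.002 M [ 0.149 -0.227 -0.002] F [1.  1.  4.6] p [ 0.5631 -0.0754  0.2372] w 0.0586 g 54 q6 -0.500 e6 0.003
```

>>> step_arm --increments '[{"dp":[0,0,0.0],"yaw":-0.25,"grip":0},{"dp":[0,0,0],"yaw":-0.25,"grip":0},{"dp":[0,0,0],"yaw":0,"grip":0},{"dp":[0,0,0],"yaw":0,"grip":0}]'

```text
clock: 9.4
position: [0.5632, -0.0754, 0.2372]
ee_rot: [0.001, 0.645, 0.764, 0.001]
contact_force: [1.8, 0.8, 5.6]
width: 0.0583
gripper_force: 54.4
```

```bash
python3 h.py
```

```text
t9.40 yaw 1.7394 Mz -0.002 M [ 0.164 -0.324 -0.002] F [1.8 0.8 5.6] p [ 0.5632 -0.0754  0.2372] w 0.0583 g 54 q6 -0.425 e6 -0.033
```

>>> step_arm --increments '[{"dp":[0,0,0.0],"yaw":-0.25,"grip":0},{"dp":[0,0,0],"yaw":-0.25,"grip":0},{"dp":[0,0,0],"yaw":0,"grip":0},{"dp":[0,0,0],"yaw":0,"grip":0}]'

```text
clock: 9.9
position: [0.5632, -0.0755, 0.2372]
ee_rot: [0.001, 0.673, 0.739, 0.001]
contact_force: [1.1, 0.9, 5.7]
width: 0.0583
gripper_force: 54.4
```

```bash
python3 h.py
```

```text
t9.90 yaw 1.6642 Mz -0.122 M [ 0.108 -0.343 -0.122] F [1.1 0.9 5.7] p [ 0.5632 -0.0755  0.2372] w 0.0583 g 54 q6 -0.350 e6 -0.084
```

>>> step_arm --increments '[{"dp":[0,0,0.0],"yaw":-0.25,"grip":0},{"dp":[0,0,0],"yaw":-0.25,"grip":0},{"dp":[0,0,0],"yaw":0,"grip":0},{"dp":[0,0,0],"yaw":0,"grip":0}]'

```text
clock: 10.4
position: [0.5633, -0.0755, 0.2371]
ee_rot: [0.001, 0.701, 0.713, 0.001]
contact_force: [2.0, 0.4, 4.9]
width: 0.0581
gripper_force: 54.4
```

```bash
python3 h.py
```

```text
t10.40 yaw 1.5888 Mz -0.199 M [ 0.142 -0.363 -0.199] F [2.  0.4 4.9] p [ 0.5633 -0.0755  0.2371] w 0.0581 g 54 q6 -0.275 e6 -0.213
```

>>> step_arm --increments '[{"dp":[0,0,0.0],"yaw":-0.25,"grip":0},{"dp":[0,0,0],"yaw":-0.25,"grip":0},{"dp":[0,0,0],"yaw":0,"grip":0},{"dp":[0,0,0],"yaw":0,"grip":0}]'

```text
clock: 10.9
position: [0.5633, -0.0755, 0.2371]
ee_rot: [0.001, 0.727, 0.687, 0.001]
contact_force: [2.2, 1.4, 4.9]
width: 0.0585
gripper_force: 54.4
```

```bash
python3 h.py
```

```text
t10.90 yaw 1.5144 Mz 0.048 M [ 0.137 -0.531  0.048] F [2.2 1.4 4.9] p [ 0.5633 -0.0755  0.2371] w 0.0585 g 54 q6 -0.200 e6 -0.021
```

>>> step_arm --increments '[{"dp":[0,0,0.0],"yaw":-0.2,"grip":0},{"dp":[0,0,0],"yaw":-0.2,"grip":0},{"dp":[0,0,0],"yaw":0,"grip":0},{"dp":[0,0,0],"yaw":0,"grip":0}]'

```text
clock: 11.4
position: [0.5634, -0.0755, 0.2371]
ee_rot: [0.001, 0.747, 0.665, 0.001]
contact_force: [2.8, 1.5, 5.4]
width: 0.0585
gripper_force: 54.4
```

```bash
python3 h.py
```

```text
t11.40 yaw 1.4539 Mz -0.072 M [ 0.165 -0.542 -0.072] F [2.8 1.5 5.4] p [ 0.5634 -0.0755  0.2371] w 0.0585 g 54 q6 -0.140 e6 -0.045
```

>>> step_arm --increments '[{"dp":[0,0,0.0],"yaw":-0.25,"grip":0},{"dp":[0,0,0],"yaw":-0.25,"grip":0},{"dp":[0,0,0],"yaw":0,"grip":0},{"dp":[0,0,0],"yaw":0,"grip":0}]'

```text
clock: 11.9
position: [0.5634, -0.0756, 0.237]
ee_rot: [0.001, 0.772, 0.636, 0.001]
contact_force: [3.4, 1.0, 5.5]
width: 0.0583
gripper_force: 54.4
```

```bash
python3 h.py
```

```text
t11.90 yaw 1.3786 Mz -0.126 M [ 0.134 -0.606 -0.126] F [3.4 1.  5.5] p [ 0.5634 -0.0756  0.237 ] w 0.0583 g 54 q6 -0.064 e6 -0.158
```

>>> step_arm --increments '[{"dp":[0,0,0.0],"yaw":-0.25,"grip":0},{"dp":[0,0,0],"yaw":-0.25,"grip":0},{"dp":[0,0,0],"yaw":0,"grip":0},{"dp":[0,0,0],"yaw":0,"grip":0}]'

```text
clock: 12.4
position: [0.5635, -0.0755, 0.237]
ee_rot: [0.001, 0.795, 0.607, 0.001]
contact_force: [4.5, 2.2, 4.6]
width: 0.0581
gripper_force: 54.4
```

```bash
python3 h.py
```

```text
t12.40 yaw 1.3041 Mz -0.032 M [ 0.183 -0.757 -0.032] F [4.5 2.2 4.6] p [ 0.5635 -0.0755  0.237 ] w 0.0581 g 54 q6 0.010 e6 0.009
```

>>> step_arm --increments '[{"dp":[0.006,0,0.0],"yaw":-0.25,"grip":0},{"dp":[0,0,0],"yaw":-0.2,"grip":0},{"dp":[0,0,0],"yaw":0,"grip":0},{"dp":[0,0,0],"yaw":0,"grip":0}]'

```text
clock: 12.9
position: [0.5637, -0.0756, 0.237]
ee_rot: [0.0, 0.815, 0.58, 0.001]
contact_force: [2.3, 1.8, 5.9]
width: 0.0584
gripper_force: 54.5
```

```bash
python3 h.py
```

```text
t12.90 yaw 1.2366 Mz -0.047 M [ 0.194 -0.453 -0.047] F [2.3 1.8 5.9] p [ 0.5637 -0.0756  0.237 ] w 0.0584 g 55 q6 0.078 e6 -0.016
```

>>> step_arm --increments '[{"dp":[0,0,0.0],"yaw":-0.25,"grip":0},{"dp":[0,0,0],"yaw":-0.25,"grip":0},{"dp":[0,0,0],"yaw":0,"grip":0},{"dp":[0,0,0],"yaw":0,"grip":0}]'

```text
clock: 13.4
position: [0.5637, -0.0756, 0.2369]
ee_rot: [0.0, 0.836, 0.549, 0.001]
contact_force: [1.4, 2.1, 6.9]
width: 0.0585
gripper_force: 54.5
```

```bash
python3 h.py
```

```text
t13.40 yaw 1.1614 Mz -0.141 M [ 0.149 -0.386 -0.141] F [1.4 2.1 6.9] p [ 0.5637 -0.0756  0.2369] w 0.0585 g 55 q6 0.154 e6 -0.087
```

>>> step_arm --increments '[{"dp":[0,0,0.0],"yaw":-0.25,"grip":0},{"dp":[0,0,0],"yaw":-0.25,"grip":0},{"dp":[0,0,0],"yaw":0,"grip":0},{"dp":[0,0,0],"yaw":0,"grip":0}]'

```text
clock: 13.9
position: [0.5637, -0.0756, 0.2369]
ee_rot: [0.001, 0.856, 0.517, 0.001]
contact_force: [2.1, 0.1, 6.9]
width: 0.0582
gripper_force: 54.5
```

```bash
python3 h.py
```

```text
t13.90 yaw 1.0862 Mz -0.158 M [ 0.118 -0.441 -0.158] F [2.1 0.1 6.9] p [ 0.5637 -0.0756  0.2369] w 0.0582 g 54 q6 0.229 e6 -0.155
```

>>> step_arm --increments '[{"dp":[0,0,0.0],"yaw":-0.25,"grip":0},{"dp":[0,0,0],"yaw":-0.25,"grip":0},{"dp":[0,0,0],"yaw":0,"grip":0},{"dp":[0,0,0],"yaw":0,"grip":0}]'

```text
clock: 14.4
position: [0.5638, -0.0756, 0.2369]
ee_rot: [0.001, 0.875, 0.485, 0.001]
contact_force: [2.3, 1.0, 5.0]
width: 0.0587
gripper_force: 54.5
```

```bash
python3 h.py
```

```text
t14.40 yaw 1.0116 Mz -0.003 M [ 0.095 -0.415 -0.003] F [2.3 1.  5. ] p [ 0.5638 -0.0756  0.2369] w 0.0587 g 54 q6 0.303 e6 -0.005
```

>>> step_arm --increments '[{"dp":[0,0,0.0],"yaw":-0.25,"grip":0},{"dp":[0,0,0],"yaw":-0.25,"grip":0},{"dp":[0,0,0],"yaw":0,"grip":0},{"dp":[0,0,0],"yaw":0,"grip":0}]'

```text
clock: 14.9
position: [0.5638, -0.0757, 0.2368]
ee_rot: [0.001, 0.892, 0.451, 0.001]
contact_force: [3.2, 1.5, 6.0]
width: 0.0582
gripper_force: 54.4
```

```bash
python3 h.py
```

```text
t14.90 yaw 0.9365 Mz -0.048 M [ 0.122 -0.449 -0.048] F [3.2 1.5 6. ] p [ 0.5638 -0.0757  0.2368] w 0.0582 g 54 q6 0.378 e6 -0.048
```

>>> step_arm --increments '[{"dp":[0,0,0.0],"yaw":-0.25,"grip":0},{"dp":[0,0,0],"yaw":-0.25,"grip":0},{"dp":[0,0,0],"yaw":0,"grip":0},{"dp":[0,0,0],"yaw":0,"grip":0}]'

```text
clock: 15.4
position: [0.5639, -0.0758, 0.2368]
ee_rot: [0.001, 0.909, 0.418, 0.001]
contact_force: [2.6, 0.4, 4.5]
width: 0.0585
gripper_force: 54.4
```

```bash
python3 h.py
```

```text
t15.40 yaw 0.8617 Mz 0.038 M [ 0.037 -0.541  0.038] F [2.6 0.4 4.5] p [ 0.5639 -0.0758  0.2368] w 0.0585 g 54 q6 0.453 e6 0.019
```

>>> step_arm --increments '[{"dp":[0,0,0.0],"yaw":-0.1,"grip":0},{"dp":[0,0,0],"yaw":-0.1,"grip":0},{"dp":[0,0,0],"yaw":0,"grip":0},{"dp":[0,0,0],"yaw":0,"grip":0}]'

```text
clock: 15.9
position: [0.5639, -0.0758, 0.2367]
ee_rot: [0.001, 0.915, 0.404, 0.001]
contact_force: [2.8, 1.0, 4.9]
width: 0.0585
gripper_force: 54.4
```

```bash
python3 h.py
```

```text
t15.90 yaw 0.8324 Mz 0.219 M [ 0.041 -0.465  0.219] F [2.8 1.  4.9] p [ 0.5639 -0.0758  0.2367] w 0.0585 g 54 q6 0.483 e6 0.241
```

The touch is clear. The torque rises about 6 N m/rad, putting contact at about 2.25 rad (8.6 clicks) from the starting notch, and I've held it for over 0.1 s. Next I back off to notch 5, which is about 3.6 clicks back; notch 4 would be about 4.6, near the limit.

>>> step_arm --increments '[{"dp":[0,0,0],"yaw":0,"grip":0}]'

```text
clock: 16.02
position: [0.5639, -0.0759, 0.2368]
ee_rot: [0.001, 0.915, 0.404, 0.001]
contact_force: [2.4, -0.3, 5.1]
width: 0.0585
gripper_force: 54.4
```

```bash
python3 h.py
```

```text
t16.02 yaw 0.8324 Mz 0.237 M [ 0.02  -0.501  0.237] F [ 2.4 -0.3  5.1] p [ 0.5639 -0.0759  0.2368] w 0.0585 g 54 q6 0.483 e6 0.242
```

>>> step_arm --increments '[{"dp":[0,0,0.0],"yaw":0.9,"grip":0},{"dp":[0,0,0],"yaw":0.9,"grip":0},{"dp":[0,0,0],"yaw":0.9,"grip":0},{"dp":[0,0,0],"yaw":0.9,"grip":0},{"dp":[0,0,0],"yaw":0.9,"grip":0}]'

```text
clock: 16.65
position: [0.5635, -0.0755, 0.2371]
ee_rot: [0.0, 0.728, 0.686, 0.0]
contact_force: [0.1, 1.1, 7.1]
width: 0.0584
gripper_force: 54.6
```

>>> step_arm --increments '[{"dp":[0,0,0.0],"yaw":0.8,"grip":0},{"dp":[0,0,0],"yaw":0.8,"grip":0},{"dp":[0,0,0],"yaw":0.6,"grip":0},{"dp":[0,0,0],"yaw":0,"grip":0},{"dp":[0,0,0],"yaw":0,"grip":0}]'

```text
clock: 17.27
position: [0.5632, -0.0755, 0.2372]
ee_rot: [0.0, 0.607, 0.795, 0.0]
contact_force: [1.2, 1.6, 9.3]
width: 0.0588
gripper_force: 54.7
```

```bash
python3 h.py; python3 -c "
from h import *;import cv2
cv2.imwrite('pics/back.png',cams.get_image('wrist'))"
```

```text
t17.27 yaw 1.8369 Mz 0.096 M [ 0.215 -0.147  0.096] F [1.2 1.6 9.3] p [ 0.5632 -0.0755  0.2372] w 0.0588 g 55 q6 -0.522 e6 0.095
```

The tool is at notch 5 (yaw 1.837), so I'm letting go and lifting clear.

>>> step_arm --increments '[{"dp":[0,0,0],"yaw":0,"grip":1},{"dp":[0,0,0],"yaw":0,"grip":1},{"dp":[0,0,0],"yaw":0,"grip":1},{"dp":[0,0,0],"yaw":0,"grip":1}]'

```text
clock: 17.82
position: [0.563, -0.0756, 0.236]
ee_rot: [-0.0, 0.608, 0.794, -0.0]
contact_force: [0.6, -0.4, 0.5]
width: 0.0856
gripper_force: 0.0
```

>>> step_arm --increments '[{"dp":[0,0,0.1],"yaw":0,"grip":1},{"dp":[0,0,0.15],"yaw":0,"grip":1},{"dp":[0,0,0.15],"yaw":0,"grip":1},{"dp":[0,0,0.15],"yaw":0,"grip":1},{"dp":[0,0,0],"yaw":0,"grip":1}]'

```text
clock: 18.45
position: [0.5643, -0.0759, 0.3488]
ee_rot: [0.003, 0.608, 0.794, 0.001]
contact_force: [0.0, -0.2, -0.4]
width: 0.0854
gripper_force: 0.0
```

```bash
python3 h.py; python3 -c "
from h import *;import cv2
a=cv2.imread('pics/back.png');b=cams.get_image('wrist')
cv2.imwrite('pics/f.png',np.hstack([a[:,160:480],b[:,160:480]]))"
```

```text
t18.45 yaw 1.8345 Mz 0.056 M [0.001 0.006 0.056] F [ 0.  -0.2 -0.4] p [ 0.5643 -0.0759  0.3488] w 0.0854 g 0 q6 -0.520 e6 -0.000
```

View pics/f.png

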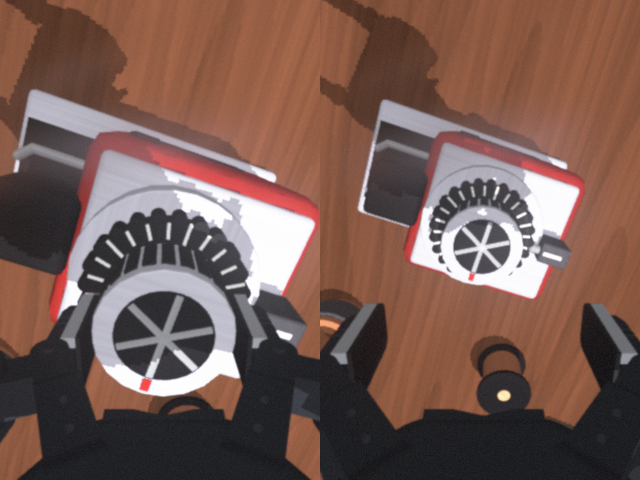

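The fingers are clear and the red tick kept its offset from the collar centre ((146,384) vs (163,337) gripped, (472,276) vs (482,247) released). So the collar stayed in its notch and the grip didn't slip.

```bash
python3 -c "
from rig import ticket
print(ticket.sign_off())"
```

```text
the job is handed in; nothing more can be done
None
```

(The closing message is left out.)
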